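Coating gauge: key in a reading, then hold the probe on the ring

TASK

Start a reading on the bench gauge: press its large round key and then its long bar-shaped key, each fully down and let up again, without pressing the small round key. Then take the pen-shaped probe out of its stand and hold it square to the sloping sample plate, its spring tip inside the printed ring and pressed lightly so that the tip is about half pushed in. Finish while still holding the probe there, and leave all the other things where they are.

Things in the scene. Friction and masses are not known exactly. Their poses are not given: they have to be found in the camera images.
- console: white bench gauge, fixed, 160 x 210 x 45 mm; origin at the centre of its underside, z up, x from its key side to its display side. A grey display strip rises to 67 mm along its +x side (x = 22 to 74 mm). Its three black keys stand in a row along y at x = -30 mm: large round at y = +65, bar at y = 0, small round at y = -62
- key_big_top (a point): centre of the top face of the large round key (34 mm wide); 67 mm above the table when up
- key_big (a joint): travel of the large round key: 0 up, 0.006 m fully down; spring, 1.5 N to start, 5 N fully down, comes up by itself
- key_bar_top (a point): centre of the top face of the bar-shaped key (46 mm along the gauge's x, 20 mm along its y), 67 mm above the table when up
- key_bar (a joint): travel of the bar key: 0 up, 0.006 m fully down; same spring as the large key
- key_small_top (a point): centre of the top face of the small round key (18 mm wide), 67 mm above the table; not to be pressed
- key_small (a joint): travel of the small round key, 0 up to 0.006 m down; same spring; must stay up
- stand: grey block, fixed, 80 x 80 x 75 mm high, with an upright 23 mm through hole in its middle in which the probe stands; origin at the centre of its underside
- probe: pen-shaped probe, 125 g, 130 mm long, upright in the stand. z is its axis, away from the tip; origin on the axis at the underside of its steel collar, which rests on the stand's top (75 mm above the table). From the origin: collar 30 mm wide, 0 to +8 mm; black round grip 22 mm wide, +8 to +68; top at +70; steel nose 18 mm wide down to -40; spring tip 10 mm wide down to -60
- tip_end (a point): centre of the flat end of the spring tip, 60 mm below the probe's origin when the tip is out
- probe_tip (a joint): how far the spring tip is pushed into the probe: 0 out, 0.012 m fully in; 1 N to start, 0.4 N more per mm (3.4 N half in, 5.8 N fully in)
- rest: aluminium rest, fixed, base 130 x 120 mm, carrying the sample plate at a slope; origin at the centre of its underside, z up; the plate is lowest on its -x side, highest on its +x side
- plate: bare steel sample plate, fixed on the rest, 110 (x) x 130 (y) x 6 mm, sloping 0.35 rad (20 deg); origin at the centre of its upper face, 48 mm above the table; z is the outward normal of the face, x points up the slope. One printed dark ring and two printed crosses on it
- ring (a point): centre of the printed ring (29 mm outside, 24 mm inside width) on the plate's upper face, at x = +12, y = +30 mm in the plate's frame; its z axis is the plate's normal
- beaker: open glass beaker, 72 mm wide, 95 mm high, loose, not part of the job; origin at the centre of its underside
- washbottle: white plastic wash bottle with a blue cap and bent spout, 62 mm wide, 187 mm high, loose, not part of the job; origin at the centre of its underside
- reagent: brown glass jar, 56 mm wide, 110 mm high, loose, not part of the job; origin at the centre of its underside
- samplebox: cardboard box with dividers, 90 x 130 x 45 mm, loose, not part of the job; origin at the centre of its underside
- calblock: plain steel disc, 44 mm wide, 12 mm thick, loose, not part of the job; origin at the centre of its underside
- vial: small glass vial with a black cap, 24 mm wide, 45 mm high, loose, not part of the job; origin at the centre of its underside
- weighdish: small aluminium dish, 40 mm wide, 14 mm high, loose, not part of the job; origin at the centre of its underside
Things that resemble listed ones, but are neither listed nor needed, are in the scene too. Leave any green, pink or purple look-alike of the stand alone.

How it is judged:
By the outcome, as a careful person would: the job done as asked, in the order asked, and still so for the second after the job is handed in, while the arm keeps its last pose, push and grip.
It also fails if it takes over 58 s, if anything falls off the work surface, if the arm or the gripper's body presses on something with over 40 N, if the wrist force passes 120 N, or if a joint passes its speed limit or range.

ROBOT

A 6-joint arm with a two-finger parallel gripper is mounted at the origin on the work surface. World frame = base frame: x ahead of the robot, y to its left, z up, the work surface at z = 0. Lengths are in m, angles in rad, forces in N, time in s.
With the tool pointing down it reaches from about 0.375 to 0.925 m from the base axis. Payload 5.7 kg.
Tool frame: the origin (TCP) lies between the finger pads; the fingertips stand manip.nose_length ahead of it and the grasp point (between the pads) is the TCP (manip.nose_length is the distance from the TCP to the fingertips, in m); z points along the fingers, y is the line along which they close (so a half turn about z gives the same grasp; the last joint's range is limited). The gripper opens to 88 mm and grips with 3 to 60 N. Pads are 20 mm wide; open, the fingers measure 115 mm over their backs; the gripper's body (75 mm by 178 mm) begins 61 mm behind the grasp point.
Start: joints at [-1.46, 0.359, 1.51, -0, 1.272, -0.115], TCP at [0.134, -0.585, 0.242] pointing down, gripper open.
Joint ranges: [-2.97, 2.97], [-1.01, 2.36], [0.21, 2.38], [-0.96, 4.11], [0.2, 2.71], [-2.98, 2.98]. Speed limits (rad/s): [2.39, 2.39, 3.14, 3.14, 3.14, 3.14].

INTERFACE

Orientations are given as [roll, pitch, yaw] about the fixed x, y, z axes, in that order (R = Rz(yaw) Ry(pitch) Rx(roll)).
In Python, from station import manip, viewer gives the robot as it stands. The module is installed in compiled form; this text tells all that it offers.
- The arm moves only by the tool drive_tool, never from a script. Its arguments are lists of equal length, an entry for each row: "linear": the shift along the tool's x, y, z as a fraction of full scale, a list of three; "twist": the turn, a rotation vector about the tool's x, y, z as a fraction of full scale, a list of three; "fingers": the closure, from 0 (fully open) to 1 (shut). In form: {"linear": [[tx, ty, tz], ...], "twist": [[ax, ay, az], ...], "fingers": [fingers, ...]}. A call has 1 to 5 rows; each row is the pose to reach, as a shift and turn from the pose commanded when the call began, along the tool's axes at that moment, turning the shorter way round; what a row does not reach only later rows make up. Full scale, the value 1, is 100 mm for a shift and 180 degrees for a turn. A row lasts 1/10 s, in which the tool goes at most 50 mm and 8.59 degrees, less where a joint would pass 70% of its speed; a pose out of reach is approached as far as the arm can. A call with a number of a shift or a turn outside -1 to 1 is refused whole. A call with a gripper value outside its range is refused whole. The fingers move at their own pace and stop on an object; "grip_force" is the grip in N (left out, the last holds). Time passes only in rows, so rows that repeat a pose let the fingers close. It gives the time, the measured TCP pose, the force, the opening and the grip force at its end, in the units of the state.
- manip.state(): the state, without advancing time (a new reading comes with each control period).
- viewer.get_image(name): name is "side" or "top" or "wrist"; returns the picture (480x640x3 uint8, blue, green, red); there is no depth.
- viewer.calibration(name): a dict with "mtx" (3x3 intrinsics, pixels), "origin" and "orientation" of the camera in the world. Camera axes: x right, y down, z forward; pixel columns grow to the right and rows downward; lengths in m; the calibration is good to about 2 mm. A picture is of the moment at which its call begins: read the wrist's pose just before it. calibration takes no time and is no camera call; for the wrist camera it gives the pose at the moment of the call.
- manip.sign_off(): hands the job in; it is judged then, once.
The state is a dict: "t": time; "q": joint angles; "qd": joint speeds; "effort": joint torques, N m; "tcp_pos": TCP position; "ee_rot": TCP orientation; "contact_force": force on the tool from outside, world axes, zero at the start; "torque": the same for the moment, N m; "finger_gap": opening from 0.0 (shut) to 1.0 (fully open); "grasp_force": force on a finger pad.
Only numpy, scipy, OpenCV 4.12 (cv2) and the standard library are available. Lean on these libraries where they do the work, as an engineer would, in place of code of your own. Each camera call takes 0.05 s, during which the arm holds its last target. There are 200 camera calls.

## Working session

There is one attempt and no reset: what is moved stays moved. The work goes in short steps, Python scripts to look and compute and a tool call to move; the robot and the scene stay as the last step left them, time stands still between calls to the robot, and variables do not carry over. Pictures are saved under pics/ and viewed, at most 10 in all, crops included, and the job is handed in when it is done.

Besides the shell and the picture viewer there is one more tool, called after "Request:" as name(argument=value, ...) on one line, values as JSON. drive_tool: Moves the arm, as the interface text tells. Shift numbers are shares of 100 mm and turn numbers shares of 180 degrees, none past 1 either way. Its arguments: {"type":"object","properties":{"linear":{"type":"array"},"twist":{"type":"array"},"fingers":{"type":"array"},"grip_force":{"type":"number"}},"required":["linear","twist","fingers"]}

```bash
mkdir -p pics
python3 - <<'E'
from station import manip, viewer
import cv2,numpy as np
print(manip.state(), manip.nose_length)
for n in ("top","side"):
    im=viewer.get_image(n); cv2.imwrite(f"pics/{n}0.png",im); print(n,viewer.calibration(n))
E
```

```text
{'t': 0.0, 'q': array([-1.46010049e+00,  3.59485800e-01,  1.51144548e+00,  1.19859582e-05,
        1.27247831e+00, -1.15139747e-01]), 'qd': array([ 5.06629585e-04, -2.69856346e-04,  1.36259015e-03, -2.79435966e-05,
       -1.05904530e-03,  3.41147917e-03]), 'effort': array([-1.16059837e-04, -5.15372121e+01, -2.70731950e+01,  6.72998582e-02,
        3.50237265e-02, -1.37806155e-04]), 'tcp_pos': array([ 0.13425257, -0.58411129,  0.24081602]), 'ee_rot': array([-3.13978905e+00, -2.20114846e-04,  2.25831850e-01]), 'contact_force': array([-0.77310844, -0.23021593,  0.47701239]), 'torque': array([-0.02221826,  0.05615564,  0.00411694]), 'grasp_force': 0.0, 'finger_gap': 0.9974961346418952} 0.019
top {'mtx': array([[598.99274168,   0.        , 324.2155595 ],
       [  0.        , 598.99274168, 239.70228683],
       [  0.        ,   0.        ,   1.        ]]), 'origin': array([0.33316601, 0.0500769 , 1.57033033]), 'orientation': array([-3.00334095, -0.00953215, -1.58975566])}
side {'mtx': array([[444.39420838,   0.        , 319.22099319],
       [  0.        , 444.39420838, 243.87172367],
       [  0.        ,   0.        ,   1.        ]]), 'origin': array([ 0.36426536, -0.53500738,  0.76797893]), 'orientation': array([-2.41208871,  0.00504203, -0.29692517])}
```

View pics/top0.png

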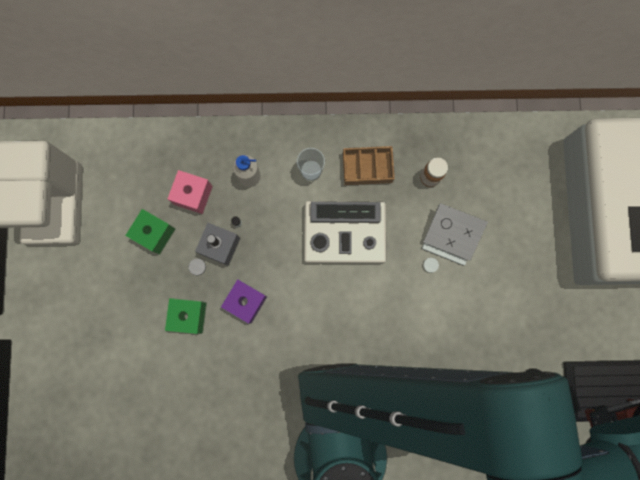

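View pics/side0.png

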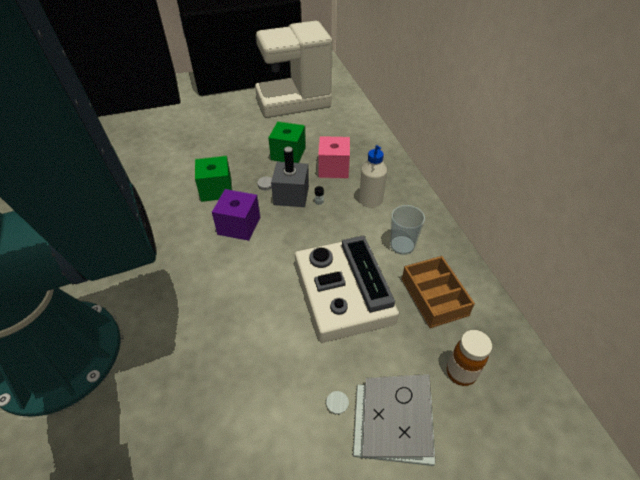

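Top view: the grey stand with the probe is at about (215,243). Look-alikes are green (150,230), green (185,316), pink (188,190) and purple (243,300). The console keys are at (320,242), (345,242) and (370,242), the ring is at (447,224). Next I'll check these in one enlarged composite.

```bash
cat > h.py <<'E'
import numpy as np, cv2
from scipy.spatial.transform import Rotation as R
def cal(c): return R.from_euler('xyz',c['orientation']).as_matrix(), np.array(c['origin']), c['mtx']
def ray(c,p):
    A,o,K=cal(c); return o, A@np.linalg.inv(K)@np.array([p[0],p[1],1.])
def onz(c,p,z):
    o,d=ray(c,p); return o+d*(z-o[2])/d[2]
def proj(c,P):
    A,o,K=cal(c); v=K@(A.T@(np.array(P)-o)); return v[:2]/v[2]
E
python3 - <<'E'
import cv2,numpy as np
t=cv2.imread("pics/top0.png");s=cv2.imread("pics/side0.png")
def crop(im,x,y,w,h,k): 
    c=cv2.resize(im[y:y+h,x:x+w],None,fx=k,fy=k,interpolation=cv2.INTER_CUBIC)
    for i in range(0,w,10): cv2.line(c,(i*k,0),(i*k,6 if i%50 else 14),(0,0,255),1)
    for i in range(0,h,10): cv2.line(c,(0,i*k),(6 if i%50 else 14,i*k),(0,0,255),1)
    return c
a=np.hstack([crop(t,185,210,80,60,5),crop(t,415,195,80,75,5)[:300]])
b=np.hstack([crop(t,300,195,100,75,4),crop(s,260,140,100,75,4)])
cv2.imwrite("pics/c0.png",np.vstack([a,b]))
E
```

```text
(no output)
```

View pics/c0.png

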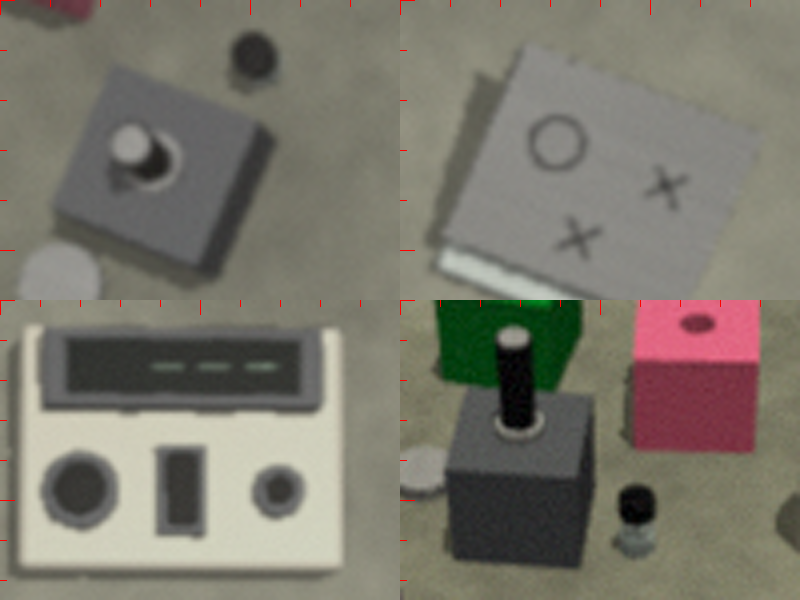

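Run:
```python
from h import *
from station import viewer, manip
T=viewer.calibration("top");S=viewer.calibration("side")
np.set_printoptions(precision=4,suppress=True)
d=dict(big=((319.75,242.25),.067),bar=((345.25,242.5),.067),small=((369.5,242.75),.067),ring=((446.4,223.4),.0521),cap=((210.8,239.2),.145),collar=((216.4,242.4),.083),
 sA=((208,223.4),.075),sB=((236.6,234.4),.075),sC=((225,263),.075),sD=((195.6,251),.075),pTL=((440,203.6),.0668),pTR=((487,221.4),.0668),pBL=((423,243),.029),c1=((468.4,232.2),.048),c2=((450.6,242.6),.044),vial=((235.5,221.5),.045))
r={k:onz(T,*v) for k,v in d.items()}
for k,v in r.items(): print(k,v,"side",proj(S,v))
for k,p,z in (("cap",(288.5,149),.145),("ring",(403.5,395.5),.0521),("big",(321,256),.067),("bar",(330,281),.067),("small",(339,305),.067)): print(k,onz(S,p,z))
print("big-small",np.linalg.norm(r['big']-r['small']),"stand c",(r['sA']+r['sB']+r['sC']+r['sD'])/4,np.linalg.norm(r['sA']-r['sD']), np.linalg.norm(r['sA']-r['sB']))
v=r['pTL']-r['pTR'];w=r['pTL']-r['pBL'];print("plate yaw",np.degrees(np.arctan2(-v[0],v[1])),np.degrees(np.arctan2(w[1],w[0])),np.linalg.norm(v),np.linalg.norm(w))
v=r['sA']-r['sD'];print("stand yaw",np.degrees(np.arctan2(v[1],v[0])))
v=r['sA']-r['sB'];print(np.degrees(np.arctan2(-v[0],v[1])))
W=viewer.calibration("wrist");A,o,K=cal(W);s=manip.state();B=R.from_euler('xyz',s['ee_rot']).as_matrix()
print("cam in tool",B.T@(o-s['tcp_pos']),"\n",B.T@A,K[0,0]); np.savez("wc.npz",p=B.T@(o-s['tcp_pos']),R=B.T@A)
```

```text
big [0.5357 0.0432 0.067 ] side [318.4109 252.3367]
bar [ 0.5339 -0.0214  0.067 ] side [327.0245 276.0701]
small [ 0.5322 -0.0828  0.067 ] side [335.9942 300.8316]
ring [ 0.5809 -0.2837  0.0521] side [402.1322 395.0464]
cap [0.5372 0.3047 0.145 ] side [286.0466 148.9164]
collar [0.5378 0.3017 0.083 ] side [288.1148 170.683 ]
sA [0.5877 0.3246 0.075 ] side [305.4351 163.8667]
sB [0.5583 0.2524 0.075 ] side [301.834  184.2915]
sC [0.4864 0.2813 0.075 ] side [269.5891 182.599 ]
sD [0.518  0.3551 0.075 ] side [275.3876 161.7954]
pTL [ 0.6302 -0.2664  0.0668] side [426.1086 373.4675]
pTR [ 0.5819 -0.3845  0.0668] side [431.9824 453.7967]
pBL [ 0.5341 -0.2254  0.029 ] side [362.2086 377.2734]
c1 [ 0.5576 -0.3403  0.048 ] side [402.9757 433.8504]
c2 [ 0.532  -0.2939  0.044 ] side [376.4538 411.5193]
vial [0.5965 0.2593 0.045 ] side [316.4959 188.8468]
cap [0.5426 0.3027 0.145 ]
ring [ 0.5828 -0.285   0.0521]
big [0.5379 0.0321 0.067 ]
bar [ 0.5358 -0.0347  0.067 ]
small [ 0.5346 -0.0935  0.067 ]
big-small 0.12607474467664095 stand c [0.5376 0.3033 0.075 ] 0.07604339753657154 0.07789247111468987
plate yaw -22.239846122050526 -23.165137759145217 0.12753003179524872 0.11107447784516764
stand yaw -23.6506406645612
-22.137494353674978
cam in tool [ 0.0825 -0.0001 -0.1428] 
 [[-0.0002 -0.9543 -0.2988]
 [ 1.      0.0003 -0.0014]
 [ 0.0014 -0.2988  0.9543]] 351.84785785891705
```

```bash
cat >> h.py <<'E'
from scipy.spatial.transform import Slerp
def down(yaw): return R.from_euler('xyz',[np.pi,0,yaw])
def plan(p0,R0,pts,rnd=3):
    """pts: list of (pos, Rot); prints one call per point, rounded numbers, simulated forward."""
    p,Q=np.array(p0,float),R0
    for t,Rt in pts:
        l=np.round(Q.inv().apply(np.array(t)-p)/.1,rnd); w=np.round((Q.inv()*Rt).as_rotvec()/np.pi,rnd)
        n=max(np.linalg.norm(l)*2,np.linalg.norm(w)*180/8.59)
        print(l.tolist(),w.tolist(),"rows %.2f"%n, "BAD" if abs(l).max()>1 else "")
        p=p+Q.apply(l*.1); Q=Q*R.from_rotvec(w*np.pi)
    print("end",p,Q.as_euler('xyz')); return p,Q
E
python3 - <<'E'
from h import *
a0,a1=np.arctan2(-.585,.134),np.arctan2(-.02,.535)
y1=np.pi/2-.028
pts=[]
N=7
for i in range(1,N+1):
    f=i/N; r=.600+(.535-.6)*f; a=a0+(a1-a0)*f
    pts.append(((r*np.cos(a),r*np.sin(a),.242+(.2-.242)*f),down(.2258+(y1-.2258)*f)))
plan([.134,-.585,.242],down(.2258),pts)
E
```

```text
[1.098, -0.197, 0.06] [-0.0, 0.0, -0.06] rows 2.23 BAD
[1.08, -0.191, 0.06] [-0.0, 0.0, -0.06] rows 2.20 BAD
[1.064, -0.189, 0.06] [-0.0, 0.0, -0.06] rows 2.16 BAD
[1.047, -0.185, 0.06] [-0.0, 0.0, -0.06] rows 2.13 BAD
[1.03, -0.182, 0.06] [-0.0, 0.0, -0.059] rows 2.10 BAD
[1.012, -0.182, 0.06] [-0.0, 0.0, -0.06] rows 2.06 BAD
[0.996, -0.179, 0.06] [-0.0, 0.0, -0.06] rows 2.03 
end [ 0.5346205  -0.01993734  0.2       ] [3.14159265 0.         1.54212732]
```

Request:
drive_tool(linear=[[0.98,-0.18,0.06],[0.98,-0.18,0.06],[0.98,-0.18,0.06]], twist=[[0,0,-0.06],[0,0,-0.06],[0,0,-0.06]], fingers=[1,1,1])

```text
t: 0.4
tcp_pos: [0.2301, -0.542, 0.2347]
ee_rot: [-3.139, -0.003, 0.419]
contact_force: [-0.8, -0.4, -0.5]
finger_gap: 0.769
grasp_force: 0.0
```

Request:
drive_tool(linear=[[0.98,-0.18,0.06],[0.98,-0.18,0.06],[0.98,-0.18,0.06]], twist=[[0,0,-0.06],[0,0,-0.06],[0,0,-0.06]], fingers=[1,1,1])

```text
t: 0.7
tcp_pos: [0.3115, -0.4857, 0.2289]
ee_rot: [-3.139, -0.002, 0.608]
contact_force: [-0.3, -0.8, -0.8]
finger_gap: 0.495
grasp_force: 0.0
```

Request:
drive_tool(linear=[[0.98,-0.18,0.06],[0.98,-0.18,0.06],[0.98,-0.18,0.06]], twist=[[0,0,-0.06],[0,0,-0.06],[0,0,-0.06]], fingers=[1,1,1])

```text
t: 1.0
tcp_pos: [0.3808, -0.4153, 0.223]
ee_rot: [-3.139, -0.002, 0.795]
contact_force: [-0.5, -0.2, 0.3]
finger_gap: 0.22
grasp_force: 0.0
```

Request:
drive_tool(linear=[[0.98,-0.18,0.06],[0.98,-0.18,0.06],[0.98,-0.18,0.06]], twist=[[0,0,-0.06],[0,0,-0.06],[0,0,-0.06]], fingers=[1,1,1])

```text
t: 1.3
tcp_pos: [0.4359, -0.3331, 0.2171]
ee_rot: [-3.14, -0.002, 0.983]
contact_force: [-0.8, -0.6, -0.5]
finger_gap: 0.005
grasp_force: 0.0
```

Request:
drive_tool(linear=[[0.98,-0.18,0.06],[0.98,-0.18,0.06],[0.98,-0.18,0.06]], twist=[[0,0,-0.06],[0,0,-0.06],[0,0,-0.06]], fingers=[1,1,1])

```text
t: 1.6
tcp_pos: [0.4747, -0.242, 0.2112]
ee_rot: [-3.14, -0.002, 1.171]
contact_force: [-1.2, -0.1, 0.2]
finger_gap: 0.002
grasp_force: 0.0
```

Request:
drive_tool(linear=[[0.98,-0.18,0.06],[0.98,-0.18,0.06],[0.98,-0.18,0.06]], twist=[[0,0,-0.06],[0,0,-0.06],[0,0,-0.06]], fingers=[1,1,1])

```text
t: 1.9
tcp_pos: [0.4959, -0.1453, 0.2053]
ee_rot: [-3.14, -0.001, 1.36]
contact_force: [-0.3, -0.2, -0.0]
finger_gap: 0.005
grasp_force: 0.0
```

Request:
drive_tool(linear=[[0.98,-0.18,0.06],[0.98,-0.18,0.06],[0.98,-0.18,0.06],[0.98,-0.18,0.06]], twist=[[0,0,-0.06],[0,0,-0.06],[0,0,-0.06],[0,0,-0.06]], fingers=[1,1,1,1])

```text
t: 2.3
tcp_pos: [0.4997, -0.0498, 0.1998]
ee_rot: [3.141, 0.001, 1.545]
contact_force: [0.1, -0.4, 0.3]
finger_gap: 0.005
grasp_force: 0.0
```

Run:
```python
from h import *
from station import viewer, manip
c=viewer.calibration("wrist"); im=viewer.get_image("wrist"); s=manip.state(); print(s['t'],s['tcp_pos'],s['ee_rot'],s['contact_force'],s['finger_gap'])
np.savez("w1.npz",**c); cv2.imwrite("pics/w1.png",im)
for n,P in dict(big=(.5357,.0432,.067),bar=(.5339,-.0214,.067),small=(.5322,-.0828,.067)).items(): print(n,proj(c,P))
```

```text
2.35 [ 0.4999703  -0.0505063   0.19987181] [3.14107424e+00 1.39094616e-03 1.54383439e+00] [ 0.01053757  0.201605   -0.29791844] 0.007290831171586987
big [366.9854078  114.05491581]
bar [363.66116695 200.61242703]
small [360.91454497 272.46371493]
```

View pics/w1.png

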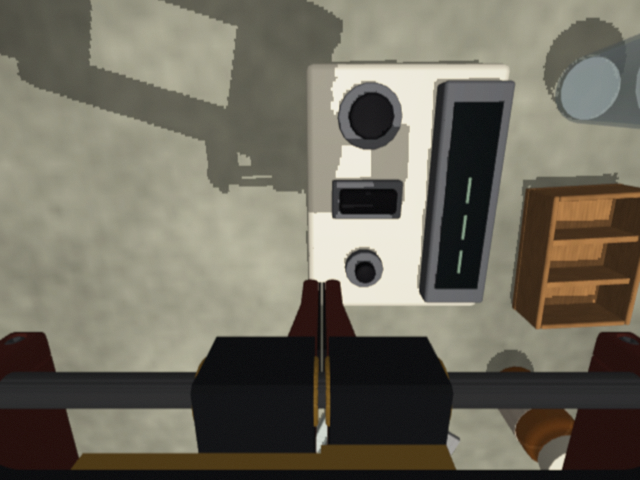

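Wrist view: big key (371,116), bar (369,201), small (365,270). All are within 5 px of prediction, about +3.5 mm in x. Refined positions: big (0.538, 0.0425), bar (0.5365, -0.0215).

Request:
drive_tool(linear=[[0.94,0.355,0.8],[0.94,0.355,0.8],[0.94,0.355,0.8],[0.94,0.355,0.8],[0.94,0.355,0.8]], twist=[[0,0,0],[0,0,0],[0,0,0],[0,0,0],[0,0,0]], fingers=[1,1,1,1,1])

```text
t: 2.85
tcp_pos: [0.5378, 0.0426, 0.1196]
ee_rot: [-3.141, 0.001, 1.544]
contact_force: [-0.8, -0.3, 0.3]
finger_gap: 0.007
grasp_force: 0.0
```

Request:
drive_tool(linear=[[0,0,0.2],[0,0,0.3],[0,0,0.34],[0,0,0.37],[0,0,0.37]], twist=[[0,0,0],[0,0,0],[0,0,0],[0,0,0],[0,0,0]], fingers=[1,1,1,1,1])

```text
t: 3.35
tcp_pos: [0.5375, 0.0438, 0.0831]
ee_rot: [3.141, 0.001, 1.545]
contact_force: [-1.1, -2.4, 3.8]
finger_gap: 0.003
grasp_force: 1.6
```

Request:
drive_tool(linear=[[0,0,0.015],[0,0,0.03],[0,0,0.04],[0,0,0.04]], twist=[[0,0,0],[0,0,0],[0,0,0],[0,0,0]], fingers=[1,1,1,1])

```text
t: 3.75
tcp_pos: [0.5379, 0.0444, 0.0801]
ee_rot: [3.14, 0.001, 1.546]
contact_force: [-4.5, -3.6, 15.8]
finger_gap: 0.005
grasp_force: 7.7
```

Request:
drive_tool(linear=[[0,0,-0.2],[0,0,-0.41],[-0.64,0,-0.41],[-0.64,0,-0.41],[-0.64,0,-0.41]], twist=[[0,0,0],[0,0,0],[0,0,0],[0,0,0],[0,0,0]], fingers=[1,1,1,1,1])

```text
t: 4.25
tcp_pos: [0.5361, -0.0205, 0.1197]
ee_rot: [3.141, -0.0, 1.542]
contact_force: [-0.2, 0.0, -0.1]
finger_gap: 0.008
grasp_force: 0.0
```

Request:
drive_tool(linear=[[0,0,0.2],[0,0,0.3],[0,0,0.34],[0,0,0.37],[0,0,0.37]], twist=[[0,0,0],[0,0,0],[0,0,0],[0,0,0],[0,0,0]], fingers=[1,1,1,1,1])

```text
t: 4.75
tcp_pos: [0.535, -0.0184, 0.0824]
ee_rot: [-3.14, -0.001, 1.546]
contact_force: [-2.5, 1.3, 3.3]
finger_gap: 0.004
grasp_force: 1.8
```

Request:
drive_tool(linear=[[0,0,0.015],[0,0,0.03],[0,0,0.04],[0,0,0.04]], twist=[[0,0,0],[0,0,0],[0,0,0],[0,0,0]], fingers=[1,1,1,1])

```text
t: 5.15
tcp_pos: [0.5357, -0.0189, 0.0801]
ee_rot: [3.141, -0.001, 1.545]
contact_force: [-6.1, 3.6, 16.6]
finger_gap: 0.004
grasp_force: 8.1
```

Run:
```python
from h import *
p=[.5364,-.0213,.0788]
pts=[((.5364,-.0213,.17),down(1.544)),((.56,.06,.235),down(1.68)),((.565,.145,.235),down(1.82)),((.558,.23,.235),down(1.95)),((.539,.304,.235),down(2.085))]
plan(p,down(1.544),pts,2)
```

```text
[0.0, 0.0, -0.91] [0.0, 0.0, 0.0] rows 1.82 
[0.82, 0.21, -0.65] [-0.0, 0.0, -0.04] rows 2.13 
[0.84, 0.14, -0.0] [-0.0, 0.0, -0.05] rows 1.70 
[0.84, 0.15, -0.0] [-0.0, 0.0, -0.04] rows 1.71 
[0.76, 0.09, -0.0] [-0.0, 0.0, -0.04] rows 1.53 
end [0.53852456 0.30402539 0.2348    ] [3.14159265 0.         2.07807075]
```

Request:
drive_tool(linear=[[0,0,-0.2],[0,0,-0.6],[0,0,-0.91],[0,0,-0.91]], twist=[[0,0,0],[0,0,0],[0,0,0],[0,0,0]], fingers=[1,1,1,1])

```text
t: 5.55
tcp_pos: [0.54, -0.0202, 0.1742]
ee_rot: [3.131, 0.002, 1.545]
contact_force: [1.1, 0.3, -0.0]
finger_gap: 0.007
grasp_force: 0.0
```

Request:
drive_tool(linear=[[0.82,0.21,-0.65],[0.82,0.21,-0.65],[0.82,0.21,-0.65]], twist=[[0,0,-0.04],[0,0,-0.04],[0,0,-0.04]], fingers=[0,0,0])

```text
t: 5.85
tcp_pos: [0.5625, 0.0651, 0.2378]
ee_rot: [3.133, -0.001, 1.673]
contact_force: [0.2, -0.1, -0.4]
finger_gap: 0.24
grasp_force: 0.0
```

Request:
drive_tool(linear=[[0.84,0.14,0],[0.84,0.14,0],[0.84,0.14,0]], twist=[[0,0,-0.05],[0,0,-0.05],[0,0,-0.05]], fingers=[0,0,0])

```text
t: 6.15
tcp_pos: [0.5644, 0.1502, 0.2334]
ee_rot: [3.141, -0.001, 1.831]
contact_force: [0.0, -0.7, 0.3]
finger_gap: 0.511
grasp_force: 0.0
```

Request:
drive_tool(linear=[[0.84,0.15,0],[0.84,0.15,0],[0.84,0.15,0]], twist=[[0,0,-0.04],[0,0,-0.04],[0,0,-0.04]], fingers=[0,0,0])

```text
t: 6.45
tcp_pos: [0.5571, 0.2346, 0.2334]
ee_rot: [-3.141, -0.001, 1.956]
contact_force: [-0.4, -0.9, 0.1]
finger_gap: 0.788
grasp_force: 0.0
```

Request:
drive_tool(linear=[[0.76,0.09,0],[0.76,0.09,0],[0.76,0.09,0],[0.76,0.09,0]], twist=[[0,0,-0.04],[0,0,-0.04],[0,0,-0.04],[0,0,-0.04]], fingers=[0,0,0,0])

```text
t: 6.85
tcp_pos: [0.5376, 0.3047, 0.2338]
ee_rot: [-3.14, 0.001, 2.079]
contact_force: [-0.7, 0.5, 0.4]
finger_gap: 0.997
grasp_force: 0.0
```

Run:
```python
from h import *
from station import viewer, manip
c=viewer.calibration("wrist"); im=viewer.get_image("wrist"); t=viewer.get_image("top");sd=viewer.get_image("side");s=manip.state(); print(s['t'],s['tcp_pos'],s['ee_rot'],s['contact_force'],s['finger_gap'])
np.savez("w2.npz",**c)
for n,P in dict(cap=(.539,.304,.145),collar=(.539,.304,.083)).items(): print(n,proj(c,P))
k=cv2.resize(t[195:270,300:400],None,fx=4,fy=4); cv2.imwrite("pics/w2.png",np.vstack([np.hstack([im[:300],np.zeros((300,160,3),np.uint8)]),np.hstack([k,cv2.resize(sd[220:340,280:440],(400,300))])]))
```

```text
7.0 [0.53803693 0.30420946 0.23435119] [-3.14097626e+00  6.25579668e-04  2.07759115e+00] [-0.05935104  0.40633806  0.97637213] 0.9995820799150553
cap [322.64017528 255.81908536]
collar [322.47516115 231.45489921]
```

View pics/w2.png

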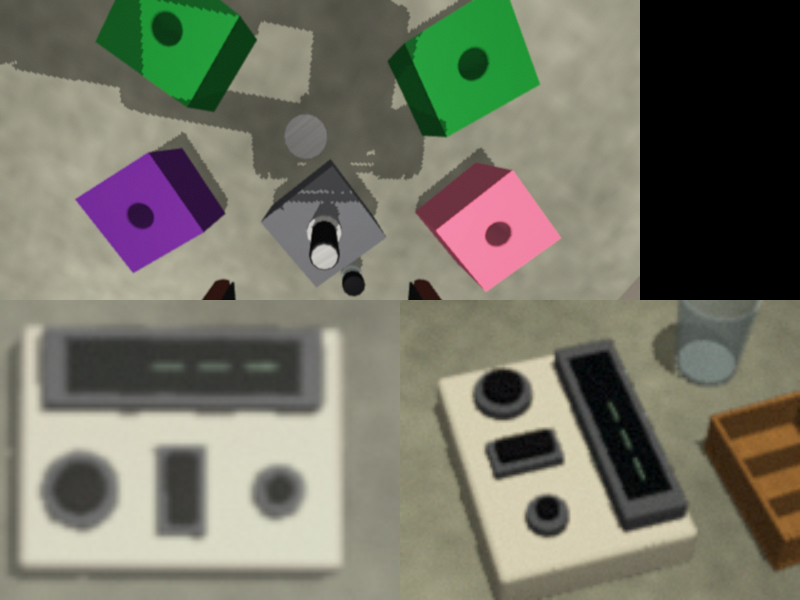

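Request:
drive_tool(linear=[[0,0.06,0.5],[0,0.06,0.8],[0,0.06,0.8]], twist=[[0,0,0],[0,0,0],[0,0,0]], fingers=[0,0,0])

```text
t: 7.3
tcp_pos: [0.5401, 0.3062, 0.1504]
ee_rot: [-3.133, -0.001, 2.078]
contact_force: [-0.5, -0.1, 0.3]
finger_gap: 1.002
grasp_force: 0.0
```

Request:
drive_tool(linear=[[0,0,0.2],[0,0,0.35],[0,0,0.35],[0,0,0.35],[0,0,0.35]], twist=[[0,0,0],[0,0,0],[0,0,0],[0,0,0],[0,0,0]], fingers=[0,0,0.5,0.5,0.7], grip_force=35)

```text
t: 7.8
tcp_pos: [0.544, 0.3091, 0.1215]
ee_rot: [3.139, 0.0, 2.079]
contact_force: [0.4, -1.1, 0.0]
finger_gap: 0.768
grasp_force: 0.0
```

Request:
drive_tool(linear=[[0,0,0],[0,0,0],[0,0,0],[0,0,0],[0,0,0]], twist=[[0,0,0],[0,0,0],[0,0,0],[0,0,0],[0,0,0]], fingers=[1,1,1,1,1])

```text
t: 8.3
tcp_pos: [0.5425, 0.3089, 0.1197]
ee_rot: [-3.141, -0.0, 2.079]
contact_force: [-1.7, -0.9, 0.6]
finger_gap: 0.315
grasp_force: 0.8
```

Request:
drive_tool(linear=[[0,0,0],[0,0,0],[0,0,0],[0,0,0],[0,0,0]], twist=[[0,0,0],[0,0,0],[0,0,0],[0,0,0],[0,0,0]], fingers=[1,1,1,1,1])

```text
t: 8.8
tcp_pos: [0.5414, 0.3083, 0.1193]
ee_rot: [-3.139, -0.0, 2.079]
contact_force: [-4.3, -2.7, 2.2]
finger_gap: 0.248
grasp_force: 34.9
```

Request:
drive_tool(linear=[[0,-0.04,0],[0,-0.04,0],[0,-0.04,0],[0,-0.04,0]], twist=[[0,0,0],[0,0,0],[0,0,0],[0,0,0]], fingers=[1,1,1,1])

```text
t: 9.2
tcp_pos: [0.5399, 0.3073, 0.1199]
ee_rot: [3.14, -0.0, 2.079]
contact_force: [0.6, -0.1, -1.5]
finger_gap: 0.246
grasp_force: 34.9
```

Request:
drive_tool(linear=[[0,0,-0.05],[0,0,-0.15],[0,0,-0.35],[0,0,-0.65],[0,0,-0.95]], twist=[[0,0,0],[0,0,0],[0,0,0],[0,0,0],[0,0,0]], fingers=[1,1,1,1,1])

```text
t: 9.7
tcp_pos: [0.5392, 0.307, 0.2163]
ee_rot: [3.142, -0.0, 2.079]
contact_force: [0.8, 0.3, -1.0]
finger_gap: 0.246
grasp_force: 34.9
```

Request:
drive_tool(linear=[[0,0,-0.4],[0,0,-0.4],[0,0,-0.4]], twist=[[0,0,0],[0,0,0],[0,0,0]], fingers=[1,1,1])

```text
t: 10.0
tcp_pos: [0.54, 0.3073, 0.2565]
ee_rot: [3.138, 0.0, 2.079]
contact_force: [-0.1, -0.4, -1.6]
finger_gap: 0.247
grasp_force: 34.9
```

Run:
```python
from h import *
from station import viewer, manip
c=viewer.calibration("wrist"); im=viewer.get_image("wrist"); sd=viewer.get_image("side");s=manip.state(); print(s['t'],s['tcp_pos'],s['ee_rot'],s['contact_force'],s['finger_gap'],s['grasp_force'])
S=viewer.calibration("side")
Q=R.from_euler('xyz',s['ee_rot']); 
for z in (-.025,.0,.045,.105): P=s['tcp_pos']+Q.apply([0,0,z]); print(z,proj(c,P),proj(S,P))
cv2.imwrite("pics/s3.png",np.hstack([cv2.resize(sd[40:240,220:420],(600,600),interpolation=cv2.INTER_CUBIC)]));cv2.imwrite("pics/w3.png",im)
```

```text
10.1 [0.53849189 0.30665103 0.25382851] [-3.13990230e+00 -2.34185515e-04  2.07937685e+00] [-0.22610415 -0.27512908 -0.65762933] 0.24751620795477006 34.87897574901581
-0.025 [317.26860721 348.10584236] [282.56690208  95.76236374]
0.0 [317.58401871 316.29133045] [283.32542745 106.42411375]
0.045 [317.9678045  277.58013116] [284.61868922 124.60206039]
0.105 [318.28487402 245.59838033] [286.21239391 147.00300004]
```

View pics/s3.png

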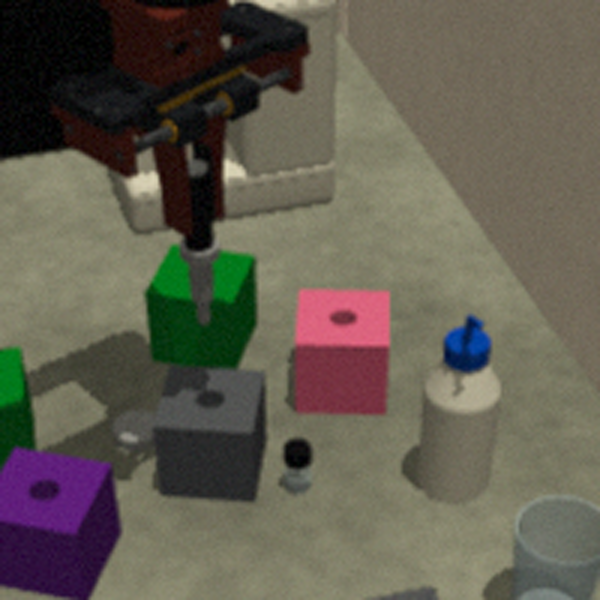

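View pics/w3.png

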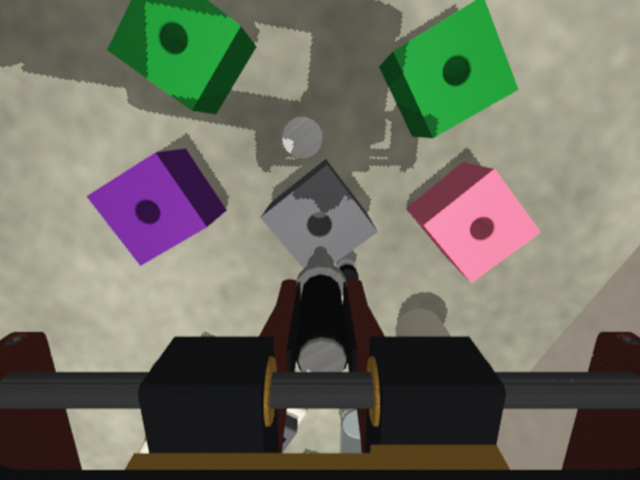

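The probe is held and upright, and the stand is empty. In the wrist view the cap is at (323,353) and the tip at about (319,252). In the side view the tip is at about (288,147), matching the expected position to about 2 px. Next I'll plan the transfer to a hover point above the ring.

```bash
cat >> h.py <<'E'
psi=np.radians(-22.5); th=0.35
ux=np.array([np.cos(th)*np.cos(psi),np.cos(th)*np.sin(psi),np.sin(th)]); uy=np.array([-np.sin(psi),np.cos(psi),0]); nn=np.cross(ux,uy)
Rp=R.from_matrix(np.column_stack([uy,ux,-nn]))
ring=np.array([.583,-.2845,.0521])
E
python3 - <<'E'
from h import *
from station import manip
s=manip.state(); p0=s['tcp_pos']; print(p0,s['t']); p0=np.array([.539,.3068,.2545]);Q0=down(2.079)
off=np.array([-.0025,.0005,.105])   # tip in tool
pf=ring+nn*.035-Rp.apply(off); print(pf,Rp.as_euler('xyz'))
yf=Rp.as_euler('xyz')[2]
a0,a1=np.arctan2(p0[1],p0[0]),np.arctan2(pf[1],pf[0]); r0,r1=np.hypot(*p0[:2]),np.hypot(*pf[:2])
N=7;pts=[]
for i in range(1,N+1):
    f=i/N;a=a0+(a1-a0)*f;r=r0+(r1-r0)*f
    pts.append(((r*np.cos(a),r*np.sin(a),.2545),down(2.079+(yf-2.079)*f)))
pts+=[(pf+[0,0,.02],Rp),(pf,Rp)]
plan(p0,Q0,pts,2)
E
```

```text
[0.53849189 0.30665103 0.25382851] 10.1
[ 0.5391713  -0.26363958  0.18344073] [2.79159265 0.         1.17809725]
[-0.86, -0.08, -0.0] [0.0, -0.0, 0.04] rows 1.73 
[-0.85, -0.09, -0.0] [-0.0, -0.0, 0.04] rows 1.71 
[-0.84, -0.1, -0.0] [-0.0, -0.0, 0.04] rows 1.69 
[-0.84, -0.12, -0.0] [-0.0, -0.0, 0.04] rows 1.70 
[-0.84, -0.12, -0.0] [-0.0, -0.0, 0.04] rows 1.70 
[-0.82, -0.13, -0.0] [-0.0, -0.0, 0.05] rows 1.66 
[-0.83, -0.12, -0.0] [-0.0, -0.0, 0.04] rows 1.68 
[-0.0, -0.0, 0.51] [-0.11, 0.0, -0.0] rows 2.31 
[-0.0, -0.07, 0.19] [-0.0, 0.0, -0.0] rows 0.40 
end [ 0.53934167 -0.26347785  0.1832521 ] [2.79601746 0.         1.16793813]
```

Request:
drive_tool(linear=[[-0.86,-0.08,0],[-0.86,-0.08,0],[-0.86,-0.08,0]], twist=[[0,0,0.04],[0,0,0.04],[0,0,0.04]], fingers=[1,1,1])

```text
t: 10.4
tcp_pos: [0.5749, 0.224, 0.2528]
ee_rot: [-3.138, 0.002, 1.95]
contact_force: [-0.1, -0.2, -1.6]
finger_gap: 0.247
grasp_force: 34.9
```

Request:
drive_tool(linear=[[-0.85,-0.09,0],[-0.85,-0.09,0],[-0.85,-0.09,0]], twist=[[0,0,0.04],[0,0,0.04],[0,0,0.04]], fingers=[1,1,1])

```text
t: 10.7
tcp_pos: [0.5978, 0.1424, 0.253]
ee_rot: [-3.139, 0.001, 1.825]
contact_force: [0.2, 0.6, -0.7]
finger_gap: 0.246
grasp_force: 34.9
```

Request:
drive_tool(linear=[[-0.84,-0.1,0],[-0.84,-0.1,0],[-0.84,-0.1,0]], twist=[[0,0,0.04],[0,0,0.04],[0,0,0.04]], fingers=[1,1,1])

```text
t: 11.0
tcp_pos: [0.6091, 0.0595, 0.2534]
ee_rot: [-3.139, 0.001, 1.7]
contact_force: [-0.1, 0.0, -0.6]
finger_gap: 0.245
grasp_force: 34.9
```

Request:
drive_tool(linear=[[-0.84,-0.12,0],[-0.84,-0.12,0],[-0.84,-0.12,0]], twist=[[0,0,0.04],[0,0,0.04],[0,0,0.04]], fingers=[1,1,1])

```text
t: 11.3
tcp_pos: [0.6079, -0.0248, 0.2536]
ee_rot: [-3.14, 0.0, 1.574]
contact_force: [0.3, 0.4, -0.8]
finger_gap: 0.25
grasp_force: 34.9
```

Request:
drive_tool(linear=[[-0.84,-0.12,0],[-0.84,-0.12,0],[-0.84,-0.12,0]], twist=[[0,0,0.04],[0,0,0.04],[0,0,0.04]], fingers=[1,1,1])

```text
t: 11.6
tcp_pos: [0.5964, -0.1084, 0.2538]
ee_rot: [-3.14, 0.0, 1.449]
contact_force: [-0.4, 1.4, -0.6]
finger_gap: 0.247
grasp_force: 34.9
```

Request:
drive_tool(linear=[[-0.82,-0.13,0],[-0.82,-0.13,0],[-0.82,-0.13,0]], twist=[[0,0,0.05],[0,0,0.05],[0,0,0.05]], fingers=[1,1,1])

```text
t: 11.9
tcp_pos: [0.5736, -0.1876, 0.254]
ee_rot: [-3.14, 0.0, 1.292]
contact_force: [-0.3, 0.2, -1.5]
finger_gap: 0.247
grasp_force: 34.9
```

Request:
drive_tool(linear=[[-0.83,-0.12,0],[-0.83,-0.12,0],[-0.83,-0.12,0]], twist=[[0,0,0.037],[0,0,0.037],[0,0,0.037]], fingers=[1,1,1])

```text
t: 12.2
tcp_pos: [0.5395, -0.2639, 0.2541]
ee_rot: [-3.141, -0.0, 1.176]
contact_force: [-0.6, -0.5, -1.4]
finger_gap: 0.243
grasp_force: 34.9
```

Request:
drive_tool(linear=[[0,0,0.2],[0,0,0.35],[0,0,0.51],[0,0,0.51],[0,0,0.51]], twist=[[-0.04,0,0],[-0.08,0,0],[-0.111,0,0],[-0.111,0,0],[-0.111,0,0]], fingers=[1,1,1,1,1])

```text
t: 12.7
tcp_pos: [0.5403, -0.2612, 0.2036]
ee_rot: [2.796, -0.002, 1.179]
contact_force: [0.0, 0.4, -0.7]
finger_gap: 0.245
grasp_force: 34.9
```

Request:
drive_tool(linear=[[0,-0.07,0.19],[0,-0.07,0.19],[0,-0.07,0.19],[0,-0.07,0.19]], twist=[[0,0,0],[0,0,0],[0,0,0],[0,0,0]], fingers=[1,1,1,1])

```text
t: 13.1
tcp_pos: [0.5416, -0.2639, 0.1848]
ee_rot: [2.791, 0.0, 1.178]
contact_force: [0.2, 0.7, -0.9]
finger_gap: 0.243
grasp_force: 34.9
```

```bash
cat > look.py <<'E'
import sys
from h import *
from station import viewer, manip
name=sys.argv[1]
s=manip.state(); c=viewer.calibration("wrist"); im=viewer.get_image("wrist"); sd=viewer.get_image("side"); tp=viewer.get_image("top")
S=viewer.calibration("side");T=viewer.calibration("top")
print(s['t'],s['tcp_pos'],s['ee_rot'],s['contact_force'],s['finger_gap'],s['grasp_force'])
Q=R.from_euler('xyz',s['ee_rot'])
print("tool z vs -n deg",np.degrees(np.arccos(Q.apply([0,0,1])@-nn)))
for z in (-.025,.0,.045,.105):
    P=s['tcp_pos']+Q.apply([0,0,z]); print(z,proj(c,P),proj(S,P),proj(T,P))
print("ring",proj(c,ring),proj(S,ring),proj(T,ring), "tool:",Q.inv().apply(ring-s['tcp_pos']))
w=cv2.resize(im[150:400,200:400],None,fx=2.4,fy=2.4,interpolation=cv2.INTER_CUBIC)[:600,:400]
w=cv2.resize(im[160:400,240:400],(400,600),interpolation=cv2.INTER_CUBIC)
e=cv2.resize(sd[300:460,330:437],(400,600),interpolation=cv2.INTER_CUBIC)
cv2.imwrite(f"pics/{name}.png",np.hstack([w,e])); cv2.imwrite(f"pics/{name}_w.png",im); cv2.imwrite(f"pics/{name}_s.png",sd);cv2.imwrite(f"pics/{name}_t.png",tp)
E
python3 look.py p4
```

```text
13.1 [ 0.54158773 -0.26389064  0.18481932] [2.79120358e+00 1.44466607e-04 1.17822528e+00] [ 0.22878466  0.74890543 -0.91860299] 0.24273944850335746 34.9443393945694
tool z vs -n deg 0.02290427471165738
-0.025 [322.01836926 352.26837253] [379.33029106 343.56858357] [451.72393372 232.6370128 ]
0.0 [321.98068428 319.34890495] [383.74193673 352.1810773 ] [450.75175263 230.7673402 ]
0.045 [321.9350928  279.52276274] [391.12311465 366.59074511] [449.08431257 227.56056419]
0.105 [321.89764261 246.80839784] [399.9833346  383.88782529] [447.01215019 223.57543709]
ring [319.24918649 237.06728539] [403.49559886 395.15470745] [446.68501519 222.59795438] tool: [-0.00317951 -0.00221531  0.14049599]
```

View pics/p4.png

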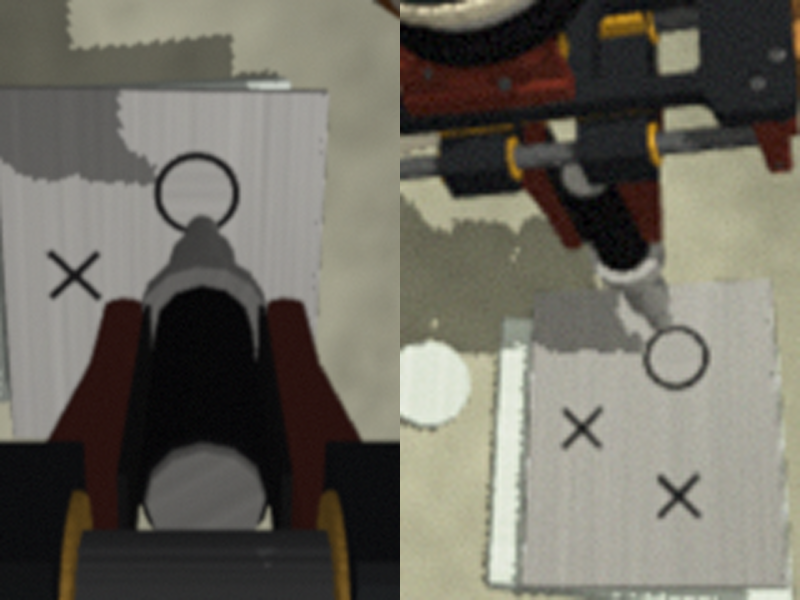

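Wrist crop: the ring centre is at (318.8,237.2), exactly as predicted. The tip is about 4 mm toward tool -x, with roughly 1° of lean. I'll correct that and approach.

Request:
drive_tool(linear=[[-0.005,-0.024,0.1],[-0.005,-0.024,0.2],[-0.005,-0.024,0.28],[-0.005,-0.024,0.28],[-0.005,-0.024,0.28]], twist=[[0,0.0045,0],[0,0.0045,0],[0,0.0045,0],[0,0.0045,0],[0,0.0045,0]], fingers=[1,1,1,1,1])

```text
t: 13.75
tcp_pos: [0.5464, -0.2664, 0.1559]
ee_rot: [2.794, -0.013, 1.183]
contact_force: [-0.6, -0.8, -1.3]
finger_gap: 0.247
grasp_force: 34.9
```

Request:
drive_tool(linear=[[0,0,0],[0,0,0],[0,0,0],[0,0,0],[0,0,0]], twist=[[0,0,0],[0,0,0],[0,0,0],[0,0,0],[0,0,0]], fingers=[1,1,1,1,1])

```text
t: 14.25
tcp_pos: [0.5465, -0.2666, 0.1564]
ee_rot: [2.793, -0.013, 1.183]
contact_force: [-0.3, 0.4, -1.1]
finger_gap: 0.241
grasp_force: 34.9
```

```bash
python3 look.py p5
python3 - <<'E'
import cv2,numpy as np
w=cv2.imread("pics/p5_w.png");s=cv2.imread("pics/p5_s.png")
cv2.imwrite("pics/p5c.png",np.hstack([cv2.resize(w[190:350,270:377],(400,600),interpolation=cv2.INTER_CUBIC),cv2.resize(s[340:420,360:413],(400,600),interpolation=cv2.INTER_CUBIC)]))
E
```

```text
14.25 [ 0.54646741 -0.26658737  0.15641745] [ 2.79266213 -0.01329173  1.18252046] [-0.30762992  0.39016337 -1.08000834] 0.24148977708392544 34.94419813156128
tool z vs -n deg 0.8047661326124057
-0.025 [321.98876967 352.31705139] [381.31161145 354.25327263] [450.25336875 232.41078829]
0.0 [321.95425679 319.3943222 ] [385.51271699 362.1143452 ] [449.18142682 230.54360829]
0.045 [321.91250152 279.56288092] [392.55020612 375.28283437] [447.3411784  227.33814077]
0.105 [321.87820134 246.84305479] [401.01206448 391.11659098] [445.05125994 223.34940795]
ring [325.14559784 249.13774128] [403.49559886 395.15470745] [446.68501519 222.59795438] tool: [-0.00413455  0.00249877  0.11186726]
```

View pics/p5c.png

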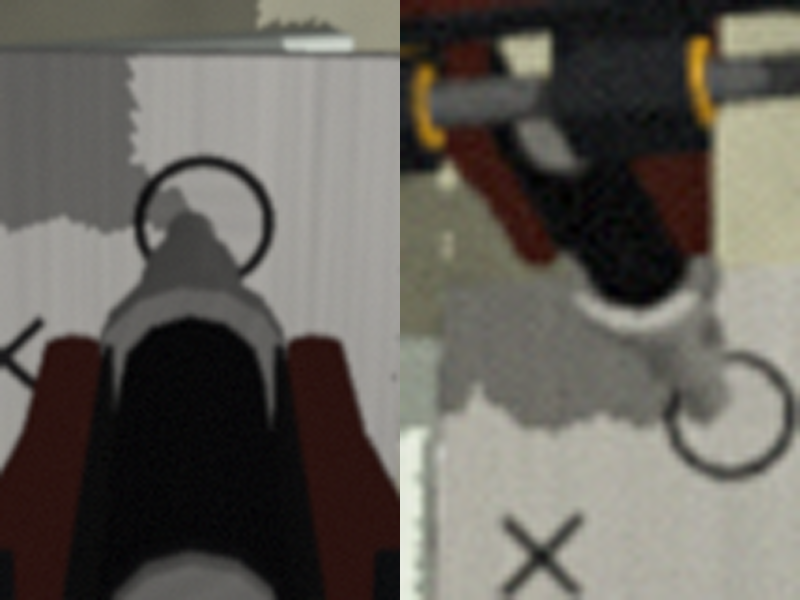

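Wrist crop: the ring centre is at (324.5,248.5) and the tip sits inside it, about 2.7 mm low along tool y. I'll correct that and advance in steps, watching the force.

Request:
drive_tool(linear=[[0.01,0.027,0],[0.01,0.027,0.02],[0.01,0.027,0.04],[0.01,0.027,0.04],[0.01,0.027,0.04]], twist=[[0,0,0],[0,0,0],[0,0,0],[0,0,0],[0,0,0]], fingers=[1,1,1,1,1])

```text
t: 14.9
tcp_pos: [0.5504, -0.267, 0.1532]
ee_rot: [2.793, -0.013, 1.182]
contact_force: [0.1, 0.3, -2.0]
finger_gap: 0.239
grasp_force: 34.9
```

Request:
drive_tool(linear=[[0,0,0.02],[0,0,0.02],[0,0,0.02],[0,0,0.02]], twist=[[0,0,0],[0,0,0],[0,0,0],[0,0,0]], fingers=[1,1,1,1])

```text
t: 15.3
tcp_pos: [0.5511, -0.2673, 0.1516]
ee_rot: [2.793, -0.013, 1.182]
contact_force: [0.1, 0.2, -1.4]
finger_gap: 0.246
grasp_force: 34.9
```

Request:
drive_tool(linear=[[0,0,0.02],[0,0,0.02],[0,0,0.02],[0,0,0.02]], twist=[[0,0,0],[0,0,0],[0,0,0],[0,0,0]], fingers=[1,1,1,1])

```text
t: 15.7
tcp_pos: [0.5519, -0.2676, 0.1498]
ee_rot: [2.793, -0.013, 1.182]
contact_force: [-1.1, 0.6, 0.3]
finger_gap: 0.244
grasp_force: 34.9
```

Request:
drive_tool(linear=[[0,0,0.02],[0,0,0.02],[0,0,0.02],[0,0,0.02]], twist=[[0,0,0],[0,0,0],[0,0,0],[0,0,0]], fingers=[1,1,1,1])

```text
t: 16.1
tcp_pos: [0.5525, -0.2679, 0.1479]
ee_rot: [2.793, -0.013, 1.183]
contact_force: [-0.7, -0.1, 0.2]
finger_gap: 0.247
grasp_force: 34.9
```

Request:
drive_tool(linear=[[0,0,0.025],[0,0,0.025],[0,0,0.025],[0,0,0.025]], twist=[[0,0,0],[0,0,0],[0,0,0],[0,0,0]], fingers=[1,1,1,1])

```text
t: 16.5
tcp_pos: [0.5533, -0.2681, 0.1455]
ee_rot: [2.793, -0.013, 1.183]
contact_force: [-0.1, 0.4, 3.0]
finger_gap: 0.249
grasp_force: 35.0
```

```bash
cat > avg.py <<'E'
from h import *
from station import viewer, manip
F=[];P=[]
for i in range(16):
    viewer.get_image("wrist"); s=manip.state(); F.append(s['contact_force']); P.append(s['tcp_pos'])
F=np.array(F); Q=R.from_euler('xyz',s['ee_rot']); p=np.mean(P,0)
print(s['t'],p,"F",F.mean(0),"n.F",F.mean(0)@nn,"+-",(F@nn).std()/4,"ring tool",Q.inv().apply(ring-p),"vx,vy",F.mean(0)@uy,F.mean(0)@ux, "gap",s['finger_gap'])
E
python3 avg.py
```

```text
17.3 [ 0.55325854 -0.26812527  0.14553175] F [-0.38075867  0.09457253  2.0278104 ] n.F 2.037902608895328 +- 0.09773588893945201 ring tool [-0.005144   -0.00021769  0.09927573] vx,vy -0.05833640919200798 0.330886612129009 gap 0.242154335871378
```

Request:
drive_tool(linear=[[0,0,0.004],[0,0,0.004],[0,0,0.004],[0,0,0.004]], twist=[[0,0,0],[0,0,0],[0,0,0],[0,0,0]], fingers=[1,1,1,1])

```text
t: 17.7
tcp_pos: [0.5534, -0.2681, 0.1451]
ee_rot: [2.793, -0.013, 1.183]
contact_force: [0.1, -1.2, 2.6]
finger_gap: 0.247
grasp_force: 35.0
```

```bash
python3 avg.py; python3 look.py p6
python3 - <<'E'
import cv2,numpy as np
w=cv2.imread("pics/p6_w.png");s=cv2.imread("pics/p6_s.png")
cv2.imwrite("pics/p6c.png",np.hstack([cv2.resize(w[200:360,270:377],(400,600),interpolation=cv2.INTER_CUBIC),cv2.resize(s[345:425,365:418],(400,600),interpolation=cv2.INTER_CUBIC)]))
E
```

```text
18.5 [ 0.55336121 -0.26813932  0.14511312] F [-0.14100936 -0.04052604  2.24517653] n.F 2.1484109283764052 +- 0.14045547947450232 ring tool [-0.00516517 -0.00016507  0.09884768] vx,vy -0.09140312256644537 0.6620571002188913 gap 0.2461954566343671
18.5 [ 0.55335238 -0.26814129  0.14509992] [ 2.79280656 -0.01338712  1.1824783 ] [-0.13841518 -0.60459656  1.82637523] 0.2461954566343671 34.952715039253235
tool z vs -n deg 0.8097484798851483
-0.025 [322.00146195 352.26643671] [385.30483332 357.61821792] [449.72930023 230.24451541]
0.0 [321.96521764 319.34811413] [389.34654132 365.28956245] [448.67391843 228.43071651]
0.045 [321.92136803 279.52238568] [396.12324991 378.15206179] [446.86138418 225.31566126]
0.105 [321.88534779 246.80756491] [404.28190151 393.63755146] [444.60468866 221.43726214]
ring [321.67829181 256.18503407] [403.49559886 395.15470745] [446.68501519 222.59795438] tool: [-0.00515983 -0.0001536   0.09883788]
```

View pics/p6c.png

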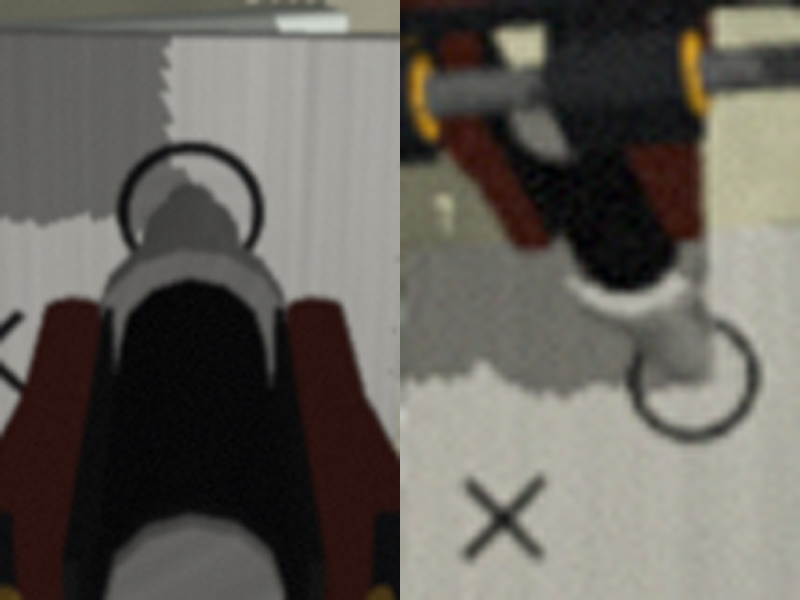

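The tip is inside the ring in both views: within about 1 mm of the ring centre at (321,256) in the wrist view and about 3 mm in the side view. Force (about 3.3 N with the probe's weight added back) and geometry both give about 6 mm pushed in.

```bash
python3 -c "
from station import manip; print(manip.sign_off())"
```

```text
the job is handed in; nothing more can be done
None
```

I handed the job in at about 18.5 s: the large key and then the bar key were each pressed to the stop and released without touching the small key, and the probe is held about 1° from square, tip inside the ring and about 6 mm in.

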